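# Knock down the bench dog and hold a bracket against the sprung fence

### The arm

A 7-joint arm with a two-finger parallel gripper is mounted at the origin on a cart in front of the work surface, level with it; the furniture and walls round the work are solid. World frame = base frame: x ahead of the robot, y to its left, z up, the work surface at z = 0. Lengths are in mm, angles in rad, forces in N, time in s.
With the tool pointing down it reaches from about 400 to 850 mm from the base axis. Payload 6.9 kg.
Tool frame: the origin (TCP) lies on the centre line of the jaws, within the pads' length; the fingertips stand 25 mm ahead of it and the grasp point (between the pads) lies 6 mm ahead of it; z points along the fingers, y is the line along which they close (so a half turn about z gives the same grasp; the last joint's range is limited). The gripper opens to 85 mm and grips with 20 to 120 N. Pads are 22 mm wide; open, the fingers measure 114 mm over their backs; the gripper's body (76 mm by 85 mm) begins 54 mm behind the grasp point. The pads swing forward as they close: fully open they stand 13 mm farther back than shut.
Start: joints at [-1.018, 0.507, -0.238, 1.5, 0.126, 1.149, -0.155], TCP at [270.068, 563.627, 256.275] pointing down, gripper open.
Joint ranges: [-3.08, 3.08], [-0.24, 2.05], [-1.43, 1.35], [0, 2.5], [-1.52, 4.66], [0.17, 1.96], [-2.89, 2.89]. Speed limits (rad/s): [2.39, 2.39, 3.14, 3.14, 3.14, 3.14, 3.14].

### API

Orientations are given as a unit quaternion [w, x, y, z].
In Python, from plant import env gives the robot as it stands.
- The arm moves only by the tool play_rows, never from a script. Its argument "increments" is a list of rows, each a list of 6 numbers: the shift along the world's x, y, z normalised to -1 to 1, where 1 is 0.3 m, then the turn, a rotation vector about the world's x, y, z normalised to -1 to 1, where 1 is 90 degrees. A call has 1 to 10 rows; each row is the pose to reach, as a shift and turn from the pose commanded when the call began; what a row does not reach only later rows make up. A row lasts 1/12 s, in which the tool goes at most 41.7 mm and 7.16 degrees, less where a joint would pass 70% of its speed; a pose out of reach is approached as far as the arm can. A call with a number of a shift or a turn outside -1 to 1 is refused whole. A call with a gripper value outside its range is refused whole. "fingers" is the opening, from 0 (shut) to 1 (fully open), set as the call begins (left out, the last holds). The fingers move at their own pace and stop on an object; "grip_force" is the grip in N (left out, the last holds). Time passes only in rows, so rows that repeat a pose let the fingers close. It gives the time, the measured TCP pose, the force, the opening and the grip force at its end, in the units of the state.
- env.read_state(): the state, without advancing time (a new reading comes with each control period).
- env.snapshot(name): name is "scene" or "top" or "wrist"; returns a dict with "color" (400x640x3 uint8, blue, green, red), "fx", "fy", "cx", "cy" (pixels), "D" ([k1, k2, p1, p2, k3] as OpenCV has them; the pictures are not rectified), "R" (3x3) and "t" (3): a world point X has camera coordinates R X + t; the wrist camera has in their place "mount" (4x4, takes a point from camera to tool coordinates, whose origin is the TCP and whose axes are the flange's). Camera axes: x right, y down, z forward; pixel columns grow to the right and rows downward; lengths in mm; the calibration is good to about 2 mm. A picture is of the moment at which its call begins: read the wrist's pose just before it. There is no depth.
- env.sign_off(): hands the job in; it is judged then, once.
The state is a dict: "t": time; "joint_positions": joint angles; "joint_velocities": joint speeds; "effort": joint torques, N m; "position": TCP position; "orientation": TCP orientation; "ft_force": force on the tool from outside, world axes, zero at the start; "ft_torque": the same for the moment, N m; "grip_width": opening from 0.0 (shut) to 1.0 (fully open); "gripper_force": force on a finger pad.
Only numpy, scipy, OpenCV 4.12 (cv2) and the standard library are available. Lean on these libraries where they do the work, as an engineer would, in place of code of your own. Each camera call takes 0.05 s, during which the arm holds its last target. There are 200 camera calls.

### The job

Take the grey steel dolly block as a mallet and knock the bench dog (the pin standing up in the plywood assembly board) down flush with the board, not using the fingers or the bracket for that, then lay the block back on the bench clear of the board. Then be my third hand: set the aluminium angle bracket flat on the board with its upright flange squarely against and centred on the sprung shoe of the fence, and press it so that the shoe goes back about half of its travel (about 10 N). Finish while still holding it pressed there, so I can fasten it; leave the other things where they lie.

Things in the scene. Friction and masses are not known exactly. Their poses are not given: they have to be found in the camera images.
- board: Fixed plywood assembly board, 210 x 170 x 18 mm (board x -85 to 125, y -85 to 85 mm). Origin on its underside; its top is 18 mm above that. Its x axis points to the fence, a dark steel bar (30 x 130 mm, 40 mm above the board top) along its far edge at board x 90 to 120 mm; within about 0.25 rad of the world's x. Push the bracket along board +x.
- dog_seat (a point): The centre of the dog's bore at the level of the board's top, at board (5, 0, 18) mm; fixed, axes as the board's. It lies 55 mm in front of the resting shoe's face, so the raised dog stands where the bracket has to sit.
- dog (a joint): Bench dog, a steel pin with a flat head 20 mm across that stands up 16 mm at 0; value in m pushed down, 0.016 = flush with the board (its stop). Friction of about 7 N holds it wherever it is left; it starts between 0 and 0.003.
- shoe (a joint): Travel of the sprung shoe in m: 0 = resting, out towards the robot; 0.012 = bottomed. Springs: 4 N to start it, then 1 N per mm (10 N at half travel, 0.006, 16 N at the stop). A small aluminium scale on the board at the shoe's left end has lines where the shoe's face stands at 0, half (the long line) and full travel.
- shoe_face (a point): Centre of the front face of the sprung shoe, a bright steel bar 90 mm wide (y), 12 mm thick and spanning 2 to 42 mm above the board top; the point is 20 mm above the board top, at board x 60 mm when resting, and moves with the shoe. Axes as the board's.
- bracket: Loose aluminium angle bracket, 0.17 to 0.35 kg: foot 80 (x) x 90 (y) x 8 mm, upright flange 90 wide, 50 high at x 32 to 40 mm, and a central rib along x, 12 mm thick, x -22 to 32 mm, top 43 mm above the underside: grip it from above across y. Origin: centre of the foot underside, z up. Starts flat on the bench, left or right of the board, x within 0.6 rad of world x.
- bracket_face (a point): Point on the outer (+x) face of the bracket's flange, at bracket (40, 0, 22) mm: this face goes against the shoe. Axes as the bracket's.
- dolly: Loose grey steel dolly block with bevelled ends used as a mallet, 56 (x) x 90 (y) x 30 mm high, 0.6 to 0.85 kg. Origin: centre of its underside, z up; grip it from above across its 56 mm width (its x). Starts flat on the bench, turned at most 0.6 rad, on the other side of the board from the bracket.
- screwdriver: Bystander, leave it alone: screwdriver with a red handle, 195 mm long; origin at the centre of its underside.
- spanner: Bystander, leave it alone: bright adjustable spanner 171 mm long; origin at the centre of its underside.
- punch: Bystander, leave it alone: small dark centre punch 100 mm long; origin at the centre of its underside.
- marker: Bystander, leave it alone: black marker pen 137 mm long; origin at the centre of its underside.
- tape: Bystander, leave it alone: roll of masking tape 76 mm across, 24 mm high; origin at the centre of its underside.
- pipe: Bystander, leave it alone: short dark upright pipe offcut 68 mm across, 73 mm high; origin at the centre of its underside.
- paste_tin: Bystander, leave it alone: yellow and white tin 66 mm across, 56 mm high; origin at the centre of its underside.
Not all that is in view belongs to the job. Several things have the shape of the dolly; the one meant has the colours described above. Leave any green look-alike of the bracket alone.

How it is judged (in metres and radians):
On the way, in this order (a step that is already met when the one before it is completed fails the run):
1. the held dolly block knocks the dog down (value of joint dog above 0.0135 m and contact force between the fingers and dolly above 2 N), for 0.05 s.
2. the dolly block is laid on the bench, clear of the board (height (world z) of dolly below 0.05 m and contact force between the fingers and dolly below 0.2 N and contact force between dolly and board below 0.2 N and linear speed of dolly below 0.02 m/s), for 0.2 s.
At the end, for the whole second after the job is handed in: Dog within 2.5 mm of flush; bracket flat on the board, on the shoe, square to 0.07 rad, centred to 10 mm; shoe pressed back 3 to 9 mm by the bracket (5 to 15 N) while the fingers hold or push it; dolly block released, at rest on the bench, clear of board and bracket (value of joint dog above 0.0135 m and value of joint shoe between 0.003 and 0.009 m and contact force between bracket and shoe between 5 and 15 N and contact force between the fingers and bracket above 2 N and contact force between the fingers and shoe below 0.5 N and angle between the x axis of bracket and the x axis of board, either way round below 0.07 rad and x of bracket_face in the frame of shoe_face between -0.004 and 0.003 m and y of bracket_face in the frame of board between -0.01 and 0.01 m and z of bracket in the frame of board between 0.014 and 0.022 m and angle between bracket's own z axis and vertical below 0.06 rad and linear speed of each of bracket, dolly below 0.01 m/s and height (world z) of dolly between -0.02 and 0.05 m and contact force between dolly and the fingers below 0.2 N and contact force between dolly and board below 0.2 N and contact force between dolly and bracket below 0.2 N); the arm keeps its last pose, push and grip.
It fails at once if the dog is pushed down by the fingers instead of the block (value of joint dog below 0.0135 m and contact force between the fingers and dog above 4 N).
It fails at once if the dog is pushed down with the bracket (value of joint dog below 0.0135 m and contact force between bracket and dog above 5 N).
It fails at once if a bystander is moved more than 30 mm (distance of any of screwdriver, spanner, punch, marker, tape, pipe, paste_tin from where it was at the start of the episode above 0.03 m).
It also fails if it takes over 72 s, if anything falls off the work surface, if the arm or the gripper's body presses on something with over 40 N, if the wrist force passes 120 N, or if a joint passes its speed limit or range.

## Working session

There is one attempt and no reset: what is moved stays moved. The work goes in short steps, Python scripts to look and compute and a tool call to move; the robot and the scene stay as the last step left them, time stands still between calls to the robot, and variables do not carry over. Pictures are saved under pics/ and viewed, at most 12 in all, crops included, and the job is handed in when it is done.

Besides the shell and the picture viewer there is one more tool, called as name(argument=value, ...) on one line, values as JSON. play_rows: Moves the arm, as the interface text tells. Scaled input: -1 to 1 covers 0.3 m each way for a shift and 90 degrees each way for a turn. Its arguments: {"type":"object","properties":{"increments":{"type":"array","items":{"type":"array","items":{"type":"number"}}},"fingers":{"type":"number"},"grip_force":{"type":"number"}},"required":["increments"]}

```bash
ls; mkdir -p pics; python3 - <<'E'
from plant import env
import cv2,numpy as np
s=env.read_state();print({k:np.round(v,3).tolist() for k,v in s.items()})
for n in("top","scene"):
    d=env.snapshot(n);cv2.imwrite(f"pics/{n}0.png",d["color"])
    import pickle;pickle.dump(d,open(f"{n}0.pkl","wb"))
    print(n,d["fx"],d["D"],d["R"],d["t"])
E
```

```text
pics
{'t': 0.0, 'joint_positions': [-1.018, 0.508, -0.238, 1.501, 0.126, 1.149, -0.155], 'joint_velocities': [-0.001, 0.001, -0.001, 0.0, 0.0, -0.001, -0.001], 'effort': [0.001, -62.059, -2.186, -24.965, 0.013, 0.012, -0.0], 'position': [269.915, 563.193, 255.405], 'orientation': [-0.0, 0.222, 0.975, -0.001], 'ft_force': [-0.782, 0.277, 0.172], 'ft_torque': [0.01, -0.03, -0.001], 'gripper_force': 0.0, 'grip_width': 1.0}
top 505.2865228365674 [-0.13904727  0.          0.          0.          0.        ] [[-0.02400244 -0.99950136 -0.02051606]
 [-0.98138103  0.02746927 -0.19009657]
 [ 0.19056534  0.01557129 -0.98155101]] [  36.56863817  546.99041528 1598.87958086]
scene 494.0014014913725 [-0.00345175  0.          0.          0.          0.        ] [[-0.77812498 -0.62798435 -0.01253655]
 [-0.36277583  0.46562398 -0.80721001]
 [ 0.51275258 -0.62356232 -0.59013119]] [ 441.91561564  256.90149209 1469.78541116]
```

View pics/top0.png

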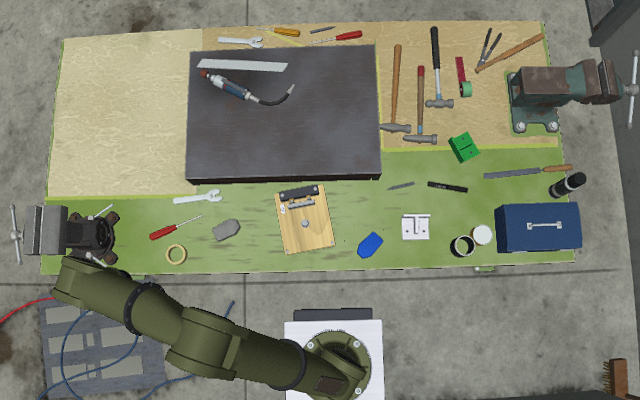

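View pics/scene0.png

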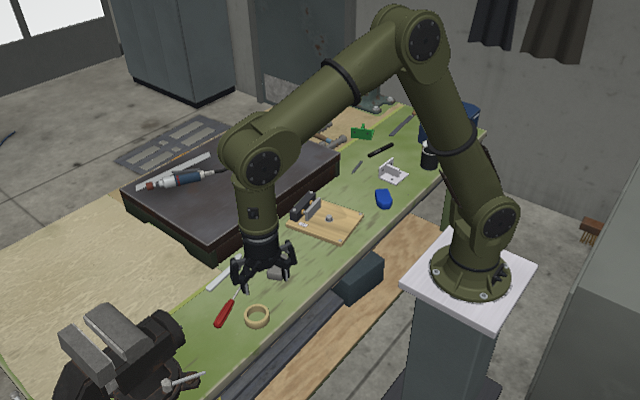

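The top view shows these candidates:
- **Dolly:** grey block at (227,229). The blue block at (370,245) has the same shape, so that is not it.
- **Bracket:** aluminium one at (415,227). The green one at (463,147) is the look-alike.
- **Board:** (304,218), with the dog at (305,223) and the shoe around (300,203).
- **Bystanders:** tape (176,254), screwdriver (176,228), spanner (198,197), punch (401,185), marker (447,186), pipe (461,245), tin (481,235).

I choose grey at (227,229) and aluminium at (415,227). I'll check both close up.

```bash
cat > h.py <<'E'
import cv2,numpy as np
from scipy.spatial.transform import Rotation as Ro
from plant import env
def K(d): return np.array([[d["fx"],0,d["cx"]],[0,d["fy"],d["cy"]],[0,0,1.]])
def pose(d):
    "camera-to-world rotation, camera centre"
    if "mount" in d:
        M=np.array(d["mount"]);s=d["state"];q=s["orientation"]
        R=Ro.from_quat([q[1],q[2],q[3],q[0]]).as_matrix()
        return R@M[:3,:3], R@M[:3,3]+np.array(s["position"])
    R=np.array(d["R"]);return R.T,-R.T@np.array(d["t"])
def snap(n,name=None):
    s=env.read_state();d=env.snapshot(n);d["state"]=s
    if name: cv2.imwrite(f"pics/{name}.png",d["color"])
    return d
def rays(d,uv):
    u=cv2.undistortPoints(np.float64(uv).reshape(-1,1,2),K(d),np.float64(d["D"])).reshape(-1,2)
    A,c=pose(d);return np.c_[u,np.ones(len(u))]@A.T,c
def plane(d,uv,z):
    r,c=rays(d,uv);return c+r*((z-c[2])/r[:,2])[:,None]
def proj(d,X):
    A,c=pose(d);p=(np.float64(X).reshape(-1,3)-c)@A
    return cv2.projectPoints(p,np.zeros(3),np.zeros(3),K(d),np.float64(d["D"]))[0].reshape(-1,2)
def yaw(s): # tool y (closing line) yaw
    q=s["orientation"];v=Ro.from_quat([q[1],q[2],q[3],q[0]]).as_matrix()[:,1];return np.arctan2(v[1],v[0])
E
python3 - <<'E'
from h import *
import pickle
d=pickle.load(open("top0.pkl","rb"))
for n,uv,z in[("dolly",(227,229),30),("bracket",(415,227),8),("dog",(305,223),30),("shoe",(300,203),60),("blue",(370,245),30),("boardcorners",(275,190),18),("",(320,184),18),("",(335,244),18),("",(289,253),18)]: print(n,plane(d,[uv],z).round())
im=d["color"]; c=np.hstack([cv2.resize(im[y-32:y+33,x-40:x+40],None,fx=5,fy=5,interpolation=cv2.INTER_CUBIC) for x,y in((227,229),(415,227))])
cv2.imwrite("pics/crop0.png",c)
w=snap("wrist","w0");print(w["fx"],w["cx"],w["D"],w["mount"])
E
```

```text
dolly [[453. 341.  30.]]
bracket [[ 446. -282.    8.]]
dog [[467.  82.  30.]]
shoe [[528.  96.  60.]]
blue [[ 389. -128.   30.]]
boardcorners [[583. 182.  18.]]
 [[599.  30.  18.]]
 [[396. -14.  18.]]
 [[370. 137.  18.]]
343.5276585203397 322.2727977173651 [-0.03240878  0.          0.          0.          0.        ] [[ 1.66765183e-03 -9.56931763e-01 -2.90308148e-01  7.36855779e+01]
 [ 9.99997974e-01  1.92298797e-03 -5.94264443e-04 -1.38719721e-01]
 [ 1.12692960e-03 -2.90306569e-01  9.56933031e-01 -1.18879212e+02]
 [ 0.00000000e+00  0.00000000e+00  0.00000000e+00  1.00000000e+00]]
```

View pics/crop0.png

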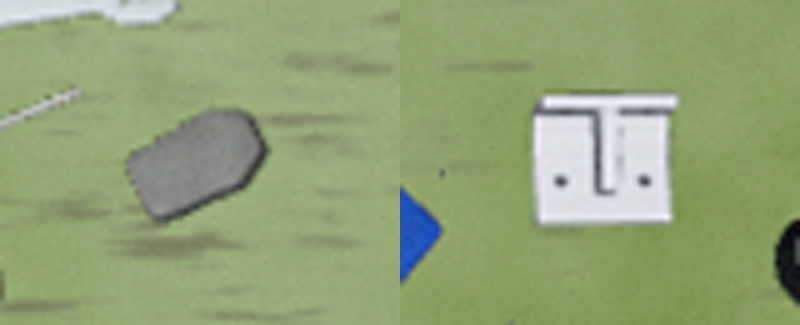

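The close crop confirms the choice. On the left is the grey block, about 27° off, and on the right is the aluminium bracket, nearly square to the world. I'll hover over the dolly.

play_rows(increments=[[0.61, -0.74, -0.1, 0, 0, -0.41], [0.61, -0.74, -0.1, 0, 0, -0.41], [0.61, -0.74, -0.1, 0, 0, -0.41], [0.61, -0.74, -0.1, 0, 0, -0.41], [0.61, -0.74, -0.1, 0, 0, -0.41], [0.61, -0.74, -0.1, 0, 0, -0.41], [0.61, -0.74, -0.1, 0, 0, -0.41], [0.61, -0.74, -0.1, 0, 0, -0.41], [0.61, -0.74, -0.1, 0, 0, -0.41], [0.61, -0.74, -0.1, 0, 0, -0.41]], fingers=1)

```text
t: 0.98
position: [452.8, 341.9, 226.1]
orientation: [-0.0, 0.519, 0.855, -0.0]
ft_force: [0.4, 0.3, 0.4]
grip_width: 0.999
gripper_force: 0.0
```

```bash
python3 - <<'E'
from h import *
import pickle
w=snap("wrist","w1");pickle.dump(w,open("w1.pkl","wb"));s=w["state"];print(s["t"],s["position"],np.degrees(yaw(s)))
t=snap("top");sc=snap("scene","scene1")
for n,d in(("w",w),("top",t)):
    hsv=cv2.cvtColor(d["color"],cv2.COLOR_BGR2HSV);im=d["color"]
    m=((hsv[...,1]<50)&(hsv[...,2]>50)&(hsv[...,2]<200)).astype(np.uint8)
    m=cv2.morphologyEx(m,cv2.MORPH_OPEN,np.ones((3,3)))
    cs,_=cv2.findContours(m,cv2.RETR_EXTERNAL,cv2.CHAIN_APPROX_NONE)
    p=proj(d,[[453,341,30]])[0]
    for c in cs:
        if cv2.contourArea(c)>60 and cv2.pointPolygonTest(c,tuple(map(float,p)),True)>-60:
            P=plane(d,c.reshape(-1,2),30)[:,:2].astype(np.float32)
            print(n,p.round(),cv2.boundingRect(c),cv2.minAreaRect(P))
E
```

```text
0.9833 [452.76378109 341.87671826 226.10647283] 27.482361339378976
w [322. 178.] (298, 125, 57, 94) ((454.11517333984375, 346.4914855957031), (53.407840728759766, 88.98271179199219), 27.59555435180664)
top [227. 229.] (222, 219, 18, 16) ((463.7296142578125, 325.7866516113281), (57.77165222167969, 47.3300666809082), 38.63678741455078)
top [227. 229.] (184, 45, 227, 134) ((867.045166015625, 105.15057373046875), (775.25732421875, 479.3413391113281), 89.99501037597656)
top [227. 229.] (0, 0, 640, 400) ((595.345458984375, 68.1085205078125), (2550.970458984375, 1517.488037109375), 87.75470733642578)
```

View pics/w1.png

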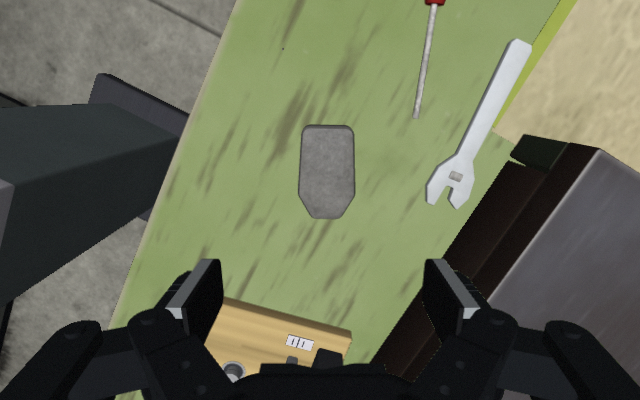

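The wrist view shows the grey block at (327,172). It measures 53×89 mm at (454,346), yaw 27.6°, which fits 56×90. The spanner jaw at (440,200) is about 100 mm away, so it is clear. I'll survey the board while the hand is empty.

play_rows(increments=[[0.05, -0.8, 0.2, 0, 0, 0], [0.05, -0.8, 0.2, 0, 0, 0], [0.05, -0.8, 0.2, 0, 0, 0], [0.05, -0.8, 0.2, 0, 0, 0], [0.05, -0.8, 0.2, 0, 0, 0], [0.05, -0.8, 0.2, 0, 0, 0], [0.05, -0.8, 0.2, 0, 0, 0], [0.05, -0.8, 0.2, 0, 0, 0], [0.05, -0.8, 0.2, 0, 0, 0]])

```text
t: 1.88
position: [467.8, 103.0, 286.4]
orientation: [-0.0, 0.518, 0.855, 0.0]
ft_force: [-0.6, 0.8, 0.0]
grip_width: 1.001
gripper_force: 0.0
```

```bash
python3 - <<'E'
from h import *
import pickle
w=snap("wrist","w2");pickle.dump(w,open("w2.pkl","wb"));s=w["state"];print(s["t"],s["position"],np.degrees(yaw(s)))
E
```

```text
1.8833 [467.84389711 103.04822744 286.38448356] 27.59034738963223
```

View pics/w2.png

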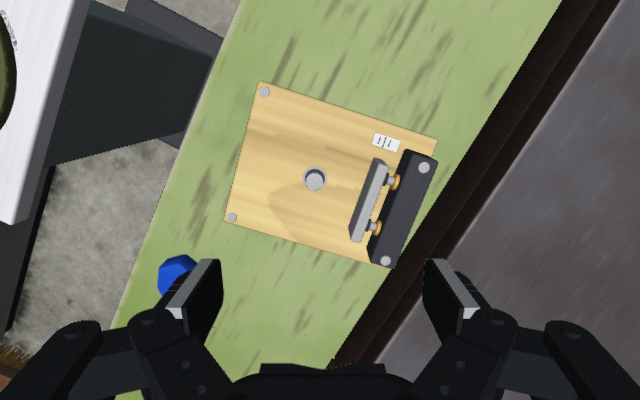

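The wrist view shows the board with corners at (260,82), (437,140), about (392,268) and (224,219). The dog is at (314,178), the shoe around (368,200), the fence behind it, and the scale at (386,142).

```bash
cat > board.py <<'E'
from h import *
import pickle
w=pickle.load(open("w2.pkl","rb"))
hsv=cv2.cvtColor(w["color"],cv2.COLOR_BGR2HSV)
m=cv2.inRange(hsv,(8,60,120),(26,255,255));m[:70]=0;m[275:]=0
c=max(cv2.findContours(m,cv2.RETR_EXTERNAL,cv2.CHAIN_APPROX_NONE)[0],key=cv2.contourArea).reshape(-1,2)
P=plane(w,c,18)[:,:2]
def line(a,b):  # refine an edge from its two rough pixel ends
    A,B=plane(w,[a,b],18)[:,:2];u=(B-A)/np.linalg.norm(B-A);n=np.array([-u[1],u[0]])
    s=(P-A)@u;e=(P-A)@n;k=(abs(e)<5)&(s>12)&(s<np.linalg.norm(B-A)-12)
    vx,vy,x,y=cv2.fitLine(P[k].astype(np.float32),cv2.DIST_HUBER,0,.01,.01).ravel()
    return np.array([x,y]),np.array([vx,vy])*np.sign(np.dot([vx,vy],u)),k.sum()
F=line((224,219),(260,82));L=line((260,82),(425,136));R=line((224,219),(360,258))
for n,e in(("front",F),("left",L),("right",R)):print(n,e[0],np.degrees(np.arctan2(e[1][1],e[1][0])),e[2])
def X(a,b):
    t=np.linalg.solve(np.c_[a[1],-b[1]],b[0]-a[0]);return a[0]+t[0]*a[1]
FL,FR=X(F,L),X(F,R);print("FL",FL,"FR",FR,"width",np.linalg.norm(FL-FR))
y=(FL-FR)/np.linalg.norm(FL-FR);x=np.array([y[1],-y[0]])
O=(FL+FR)/2+85*x;print("yaw deg",np.degrees(np.arctan2(x[1],x[0])),"O",O,"seat",O+5*x)
# independent check: dog head at about z 32..34
h=cv2.inRange(hsv,(0,0,100),(180,45,230))
for c in cv2.findContours(h,cv2.RETR_EXTERNAL,cv2.CHAIN_APPROX_NONE)[0]:
    if cv2.pointPolygonTest(c,(315.,180.),False)>0:
        (u,v),r=cv2.minEnclosingCircle(c);print("dog px",u,v,r,plane(w,[(u,v)],33)[0])
A=np.r_[x,0];B=np.r_[y,0];O3=np.r_[O,0]
im=w["color"].copy()
for q in[(5,0,18),(60,45,60),(60,-45,60),(120,65,58),(120,-65,58),(-85,85,18),(-85,-85,18),(125,85,18)]:
    p=proj(w,O3+A*q[0]+B*q[1]+[0,0,q[2]])[0];print(q,p.round(1))
E
python3 board.py
```

```text
front [379.57382  72.26573] 99.88845203301607 117
left [459.32062 166.98137] 9.876026523843203 144
right [ 4.797668e+02 -7.673950e-02] 9.807052319459698 116
FL [365.89820722 150.71682544] FR [394.74645019 -14.77308077] width 167.98550586039934
yaw deg 9.888452033016055 O [464.05956518  82.56896891] seat [468.98528497  83.42762165]
dog px 314.496826171875 178.42037963867188 12.51033878326416 [467.17766967  85.65345764  33.        ]
(5, 0, 18) [315.3 177.8]
(60, 45, 60) [379.2 162.4]
(60, -45, 60) [350.3 240. ]
(120, 65, 58) [440.4 161.5]
(120, -65, 58) [394.4 269.8]
(-85, 85, 18) [258.9  79.1]
(-85, -85, 18) [222.9 221. ]
(125, 85, 18) [439.9 139.5]
```

Board: yaw 9.9°, width 168 against 170, seat at (469,83). The independent dog measurement agrees to about 3 mm. Back to the dolly, descend and grip.

play_rows(increments=[[-0.047, 0.816, -0.4, 0, 0, 0], [-0.047, 0.816, -0.4, 0, 0, 0], [-0.047, 0.816, -0.4, 0, 0, 0], [-0.047, 0.816, -0.4, 0, 0, 0], [-0.047, 0.816, -0.4, 0, 0, 0], [-0.047, 0.816, -0.4, 0, 0, 0], [-0.047, 0.816, -0.4, 0, 0, 0], [-0.047, 0.816, -0.4, 0, 0, 0], [-0.047, 0.816, -0.53, 0, 0, 0], [-0.047, 0.816, -0.6, 0, 0, 0]])

```text
t: 2.77
position: [452.2, 348.2, 104.0]
orientation: [-0.0, 0.517, 0.856, -0.0]
ft_force: [-1.2, 0.3, -1.3]
grip_width: 1.0
gripper_force: 0.0
```

play_rows(increments=[[0, 0, -0.08, 0, 0, 0], [0, 0, -0.16, 0, 0, 0], [0, 0, -0.22, 0, 0, 0], [0, 0, -0.253, 0, 0, 0], [0, 0, -0.253, 0, 0, 0], [0, 0, -0.253, 0, 0, 0]])

```text
t: 3.27
position: [453.5, 347.0, 30.3]
orientation: [-0.0, 0.518, 0.855, -0.0]
ft_force: [0.6, 1.0, 0.1]
grip_width: 1.003
gripper_force: 0.0
```

play_rows(increments=[[0, 0, 0, 0, 0, 0], [0, 0, 0, 0, 0, 0], [0, 0, 0, 0, 0, 0], [0, 0, 0, 0, 0, 0], [0, 0, 0, 0, 0, 0], [0, 0, 0, 0, 0, 0], [0, 0, 0, 0, 0, 0], [0, 0, 0, 0, 0, 0]], fingers=0, grip_force=100)

```text
t: 3.93
position: [454.4, 346.9, 32.4]
orientation: [0.0, 0.519, 0.855, 0.001]
ft_force: [-3.2, -1.3, 11.9]
grip_width: 0.595
gripper_force: 103.0
```

play_rows(increments=[[0, 0, 0.12, 0, 0, 0], [0, 0, 0.25, 0, 0, 0], [0.003, -0.1, 0.3, 0, 0, -0.03], [0.006, -0.2, 0.3, 0, 0, -0.06], [0.01, -0.32, 0.3, 0, 0, -0.1], [0.013, -0.44, 0.3, 0, 0, -0.13], [0.016, -0.56, 0.3, 0, 0, -0.16], [0.02, -0.68, 0.3, 0, 0, -0.197], [0.023, -0.8, 0.3, 0, 0, -0.197], [0.023, -0.882, 0.3, 0, 0, -0.197]])

```text
t: 4.77
position: [460.0, 77.9, 120.5]
orientation: [0.0, 0.646, 0.764, -0.001]
ft_force: [-0.3, -0.2, -7.6]
grip_width: 0.594
gripper_force: 110.3
```

play_rows(increments=[[0, 0, 0, 0, 0, 0], [0, 0, 0, 0, 0, 0], [0, 0, 0, 0, 0, 0]])

```text
t: 5.02
position: [460.7, 82.2, 120.5]
orientation: [-0.0, 0.644, 0.765, 0.0]
ft_force: [0.3, 0.6, -7.4]
grip_width: 0.594
gripper_force: 110.3
```

```bash
python3 - <<'E'
from h import *
w=snap("wrist");s=w["state"];print(s["t"],s["position"],np.degrees(yaw(s)),s["ft_force"],s["grip_width"])
c=snap("scene")
p=proj(c,[[465,83,60]])[0].astype(int);print(p)
q=c["color"][p[1]-60:p[1]+60,p[0]-60:p[0]+60]
cv2.imwrite("pics/w3.png",np.hstack([cv2.resize(w["color"],(560,350)),cv2.resize(q,(240,350))]))
E
```

```text
5.0167 [460.6931284   82.16365571 120.5232058 ] 9.753756864246576 [ 0.25812234  0.59174718 -7.40351171] 0.5939570882627621
[329 209]
```

View pics/w3.png

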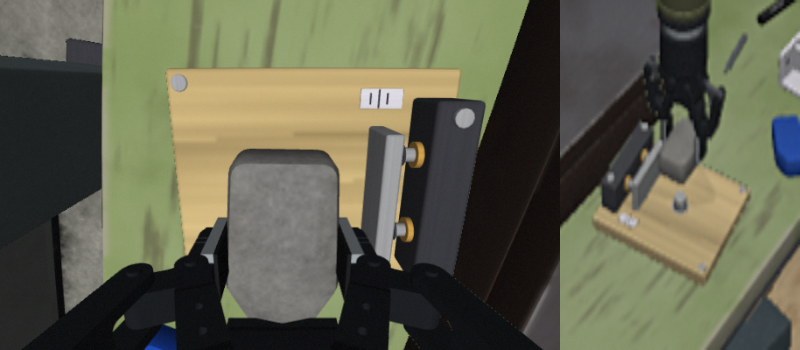

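The block is held square and the dog is underneath it. The shoe clears the right finger. I'll press down in steps.

play_rows(increments=[[0, 0, -0.1, 0, 0, 0], [0, 0, -0.168, 0, 0, 0], [0, 0, -0.19, 0, 0, 0], [0, 0, -0.205, 0, 0, 0], [0, 0, -0.22, 0, 0, 0], [0, 0, -0.235, 0, 0, 0], [0, 0, -0.235, 0, 0, 0]])

```text
t: 5.7
position: [460.8, 82.8, 50.6]
orientation: [-0.0, 0.644, 0.765, 0.0]
ft_force: [-1.8, 2.5, -1.9]
grip_width: 0.591
gripper_force: 110.8
```

play_rows(increments=[[0, 0, -0.005, 0, 0, 0], [0, 0, -0.005, 0, 0, 0]])

```text
t: 5.87
position: [460.8, 82.7, 50.5]
orientation: [0.0, 0.644, 0.765, 0.001]
ft_force: [-8.1, 2.1, 20.0]
grip_width: 0.595
gripper_force: 113.6
```

play_rows(increments=[[0, 0, -0.004, 0, 0, 0], [0, 0, -0.004, 0, 0, 0], [0, 0, -0.004, 0, 0, 0]])

```text
t: 6.12
position: [460.8, 82.7, 50.3]
orientation: [0.0, 0.644, 0.765, 0.001]
ft_force: [-11.5, 1.6, 37.7]
grip_width: 0.591
gripper_force: 115.5
```

play_rows(increments=[[0, 0, 0.1, 0, 0, 0], [0, 0, 0.25, 0, 0, 0], [-0.003, 0.1, 0.25, 0, 0, 0.05], [-0.006, 0.2, 0.25, 0, 0, 0.1], [-0.01, 0.32, 0.25, 0, 0, 0.13], [-0.01, 0.44, 0.25, 0, 0, 0.16], [-0.01, 0.56, 0.25, 0, 0, 0.197], [-0.02, 0.68, 0.25, 0, 0, 0.197], [-0.023, 0.8, 0.25, 0, 0, 0.197], [-0.023, 0.882, 0.25, 0, 0, 0.197]])

```text
t: 6.95
position: [453.2, 350.6, 122.4]
orientation: [-0.0, 0.518, 0.856, 0.001]
ft_force: [1.5, 1.2, -7.0]
grip_width: 0.59
gripper_force: 110.5
```

```bash
python3 - <<'E'
from h import *
s=env.read_state();print(s["t"],s["position"],s["ft_force"])
c=snap("scene");p=proj(c,[[469,83,20]])[0].astype(int);t=snap("top");q=proj(t,[[469,83,20]])[0].astype(int)
g=lambda d,p:cv2.resize(d["color"][p[1]-40:p[1]+40,p[0]-40:p[0]+40],(400,400),interpolation=cv2.INTER_CUBIC)
cv2.imwrite("pics/c4.png",np.hstack([g(c,p),g(t,q)]))
E
```

```text
6.95 [453.17679373 350.57224702 122.43754187] [ 1.45098704  1.17626237 -6.97776389]
```

View pics/c4.png

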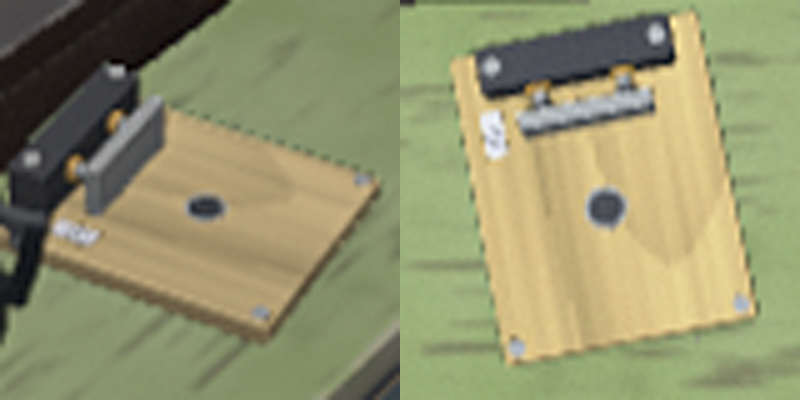

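The dog is flush in both views (left at (205,207), right at (605,207)). I'll lay the block back where it was.

play_rows(increments=[[0, 0, -0.1, 0, 0, 0], [0, 0, -0.2, 0, 0, 0], [0, 0, -0.26, 0, 0, 0], [0, 0, -0.28, 0, 0, 0], [0, 0, -0.29, 0, 0, 0], [0, 0, -0.299, 0, 0, 0], [0, 0, -0.301, 0, 0, 0], [0, 0, -0.301, 0, 0, 0]])

```text
t: 7.72
position: [454.7, 346.7, 33.0]
orientation: [0.0, 0.519, 0.855, 0.001]
ft_force: [-0.1, -0.1, -6.4]
grip_width: 0.591
gripper_force: 110.6
```

play_rows(increments=[[0, 0, 0, 0, 0, 0], [0, 0, 0, 0, 0, 0], [0, 0, 0, 0, 0, 0], [0, 0, 0, 0, 0, 0], [0, 0, 0, 0, 0, 0], [0, 0, 0, 0, 0, 0]], fingers=1, grip_force=60)

```text
t: 8.22
position: [454.1, 346.6, 32.2]
orientation: [0.0, 0.519, 0.855, 0.0]
ft_force: [-0.7, 0.2, -0.7]
grip_width: 1.003
gripper_force: 0.0
```

play_rows(increments=[[0, 0, 0.14, 0, 0, 0], [0, 0, 0.28, 0, 0, 0], [0, 0, 0.42, 0, 0, 0], [0, -0.14, 0.56, 0, 0, 0.08], [0, -0.28, 0.66, 0, 0, 0.16], [0, -0.42, 0.66, 0, 0, 0.24], [0, -0.56, 0.66, 0, 0, 0.31], [0, -0.7, 0.66, 0, 0, 0.38], [0, -0.84, 0.66, 0, 0, 0.45], [0, -0.98, 0.66, 0, 0, 0.52]])

```text
t: 9.05
position: [453.7, 80.2, 230.2]
orientation: [0.0, 0.138, 0.99, -0.0]
ft_force: [1.1, 0.8, 0.4]
grip_width: 1.0
gripper_force: 0.0
```

play_rows(increments=[[0, -0.14, 0, 0, 0, 0.08], [0, -0.28, 0, 0, 0, 0.16], [0, -0.42, 0, 0, 0, 0.17], [0, -0.56, 0, 0, 0, 0.17], [0, -0.7, 0, 0, 0, 0.17], [0, -0.84, 0, 0, 0, 0.17], [0, -0.98, 0, 0, 0, 0.17], [0, -0.98, 0, 0, 0, 0.17]])

```text
t: 9.72
position: [452.8, -218.5, 229.8]
orientation: [-0.0, 0.011, 1.0, -0.002]
ft_force: [0.3, -0.2, 0.8]
grip_width: 1.003
gripper_force: 0.0
```

play_rows(increments=[[0, -0.12, 0, 0, 0, 0], [0, -0.12, 0, 0, 0, 0], [0, -0.12, 0, 0, 0, 0], [0, -0.12, 0, 0, 0, 0]])

```text
t: 10.05
position: [454.0, -247.2, 229.6]
orientation: [-0.0, 0.008, 1.0, 0.0]
ft_force: [0.4, 0.2, 0.4]
grip_width: 0.998
gripper_force: 0.0
```

```bash
python3 - <<'E'
from h import *
import pickle
w=snap("wrist","w5");pickle.dump(w,open("w5.pkl","wb"));s=w["state"];print(s["t"],s["position"],np.degrees(yaw(s)))
t=snap("top");pickle.dump(t,open("top5.pkl","wb"))
E
```

```text
10.05 [ 453.98193103 -247.20379237  229.57624884] 89.09082720238966
```

View pics/w5.png

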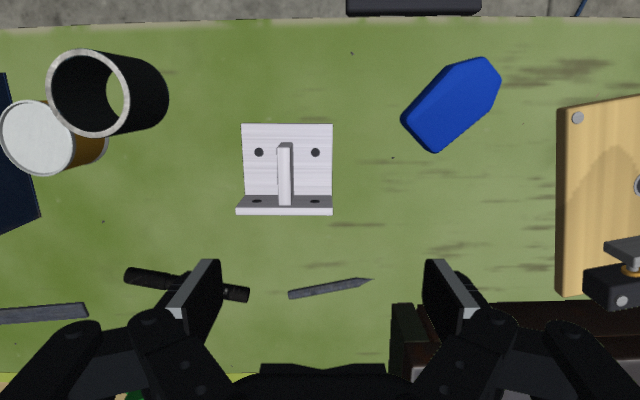

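The bracket shows its foot's rear corners at (242,124) and (332,124), the rib from (285,142) to (285,205), and the flange's top corners near (236,214) and (333,214). The blue block, pipe, tin, punch and marker all sit around it.

```bash
python3 - <<'E'
from h import *
import pickle
w=pickle.load(open("w5.pkl","rb"));g=cv2.cvtColor(w["color"],cv2.COLOR_BGR2HSV)
m=cv2.inRange(g,(0,0,95),(180,40,255));m[:115]=0;m[222:]=0;m[:,:225]=0;m[:,345:]=0
c=max(cv2.findContours(m,cv2.RETR_EXTERNAL,cv2.CHAIN_APPROX_NONE)[0],key=cv2.contourArea).reshape(-1,2).astype(np.float64)
def fit(sel,z):
    P=plane(w,c[sel],z)[:,:2].astype(np.float32);v=cv2.fitLine(P,cv2.DIST_HUBER,0,.01,.01).ravel();return v,P
x,y=c.T
r,P=fit((y<130)&(x>250)&(x<325),8); f,Q=fit((y>208)&(x>245)&(x<325),50)
l,PL=fit((x<250)&(y>132)&(y<188),8); rr,PR=fit((x>322)&(y>132)&(y<188),8)
for n,v in(("rear",r),("face",f),("left",l),("right",rr)):print(n,v[2:],np.degrees(np.arctan2(v[1],v[0])))
fl=Q=plane(w,c[(y>198)],50)[:,:2];print("flange top y range",fl[:,1].min(),fl[:,1].max())
print("foot y range",PL[:,1].mean(),PR[:,1].mean())
# rib top (z 43): brightest vertical strip
row=cv2.cvtColor(w["color"],cv2.COLOR_BGR2GRAY)
for v in(150,165,185):print(v,row[v,268:302].tolist())
print("rib",plane(w,[(278,165),(292,165),(285,142),(285,205)],43))
E
```

```text
rear [ 405.23657 -282.11035] 89.0993
face [ 484.44864 -289.92264] 88.10586
left [ 441.12814 -327.0348 ] -1.2655685
right [ 442.45758 -238.12085] -1.9255621
flange top y range -328.30664000138586 -238.95767468879035
foot y range -327.0348 -238.12086
150 [202, 198, 202, 201, 199, 201, 200, 194, 156, 181, 209, 207, 203, 204, 209, 213, 218, 217, 215, 211, 204, 179, 79, 89, 112, 182, 204, 203, 202, 203, 203, 204, 204, 204]
165 [204, 202, 203, 204, 205, 204, 204, 205, 198, 168, 198, 204, 202, 204, 206, 212, 213, 215, 214, 208, 204, 176, 89, 87, 101, 160, 206, 207, 207, 207, 207, 207, 206, 208]
185 [199, 200, 201, 201, 201, 200, 200, 201, 200, 196, 187, 202, 200, 201, 204, 206, 209, 210, 209, 205, 202, 191, 156, 87, 85, 124, 203, 204, 205, 204, 206, 206, 206, 207]
rib [[ 439.73064788 -287.28673846   43.        ]
 [ 439.91896182 -274.64445219   43.        ]
 [ 419.16468431 -280.03987495   43.        ]
 [ 477.70613893 -282.68333386   43.        ]]
```

The bracket measures 79×89 mm, which fits 80×90. Its centre is (445,-282.5) and its yaw about -1.5°. I'll grip the rib at (450,-282).

play_rows(increments=[[-0.013, -0.115, -0.1, 0, 0, -0.007], [-0.013, -0.115, -0.2, 0, 0, -0.007], [-0.013, -0.115, -0.32, 0, 0, -0.007], [-0.013, -0.115, -0.44, 0, 0, -0.007], [-0.013, -0.115, -0.53, 0, 0, -0.007], [-0.013, -0.115, -0.59, 0, 0, -0.007], [-0.013, -0.115, -0.63, 0, 0, -0.007], [-0.013, -0.115, -0.63, 0, 0, -0.007], [-0.013, -0.115, -0.63, 0, 0, -0.007]])

```text
t: 10.9
position: [450.4, -280.9, 40.6]
orientation: [-0.0, 0.012, 1.0, 0.0]
ft_force: [0.2, 0.6, 0.3]
grip_width: 0.997
gripper_force: 0.0
```

play_rows(increments=[[0, 0, 0, 0, 0, 0], [0, 0, 0, 0, 0, 0], [0, 0, 0, 0, 0, 0], [0, 0, 0, 0, 0, 0], [0, 0, 0, 0, 0, 0], [0, 0, 0, 0, 0, 0], [0, 0, 0, 0, 0, 0], [0, 0, 0, 0, 0, 0]], fingers=0, grip_force=80)

```text
t: 11.57
position: [450.3, -282.2, 41.3]
orientation: [0.0, 0.013, 1.0, -0.0]
ft_force: [-1.0, 0.3, 5.0]
grip_width: 0.123
gripper_force: 78.7
```

play_rows(increments=[[0, 0, 0.1, 0, 0, 0], [0, 0, 0.22, 0, 0, 0], [0, 0, 0.34, 0, 0, 0], [0.02, 0.13, 0.34, 0, 0, 0.03], [0.04, 0.27, 0.34, 0, 0, 0.06], [0.06, 0.41, 0.34, 0, 0, 0.09], [0.08, 0.55, 0.34, 0, 0, 0.127], [0.09, 0.69, 0.34, 0, 0, 0.127], [0.09, 0.83, 0.34, 0, 0, 0.127], [0.09, 0.97, 0.34, 0, 0, 0.127]])

```text
t: 12.4
position: [476.8, 7.4, 142.6]
orientation: [-0.0, -0.086, 0.996, 0.0]
ft_force: [0.8, 0.3, -1.7]
grip_width: 0.126
gripper_force: 78.3
```

play_rows(increments=[[0, 0.12, 0, 0, 0, 0], [0, 0.22, -0.05, 0, 0, 0], [0, 0.254, -0.12, 0, 0, 0], [0, 0.254, -0.18, 0, 0, 0], [0, 0.254, -0.24, 0, 0, 0], [0, 0.254, -0.255, 0, 0, 0], [0, 0.254, -0.255, 0, 0, 0], [0, 0.254, -0.255, 0, 0, 0]])

```text
t: 13.07
position: [477.3, 81.6, 66.5]
orientation: [-0.0, -0.086, 0.996, -0.0]
ft_force: [0.3, 0.7, -2.7]
grip_width: 0.127
gripper_force: 78.4
```

```bash
python3 - <<'E'
from h import *
import pickle
w=snap("wrist","w6");pickle.dump(w,open("w6.pkl","wb"));s=w["state"];print(s["t"],s["position"],np.degrees(yaw(s)),s["ft_force"])
E
```

```text
13.0667 [477.26232955  81.55893467  66.49473143] 99.88979995598454 [ 0.26231354  0.69593545 -2.70156068]
```

View pics/w6.png

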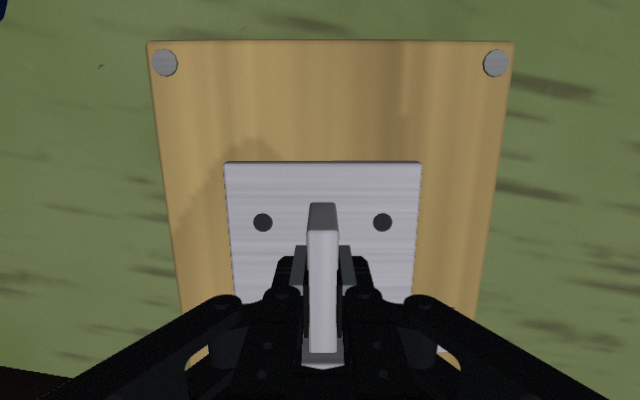

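The held bracket is square to the board. Foot rear corners are at (224,163) and (421,163), board front corners at (148,42) and (513,43). I'll work out the lateral and yaw offset.

```bash
python3 - <<'E'
from h import *
import pickle
w=pickle.load(open("w6.pkl","rb"))
b=plane(w,[(148,42),(513,43)],18)[:,:2];f=plane(w,[(224,163),(421,163)],33.5)[:,:2]
print(b,np.linalg.norm(b[0]-b[1]),f,np.linalg.norm(f[0]-f[1]))
y=(b[1]-b[0])/np.linalg.norm(b[1]-b[0]);x=np.array([y[1],-y[0]]);O=b.mean(0)+85*x
print("yaw",np.degrees(np.arctan2(x[1],x[0])),"O",O,"foot rear mid in board",(f.mean(0)-O)@x,(f.mean(0)-O)@y)
v=f[1]-f[0];print("bracket yaw",np.degrees(np.arctan2(-v[0],v[1])))
E
```

```text
[[394.79059421 -13.59119146]
 [366.37558043 149.63731003]] 165.68330244369724 [[440.74317516  29.95268183]
 [425.39685691 117.05914465]] 88.44798102678158
yaw 9.875158610145888 O [464.32370826  82.60072726] foot rear mid in board -32.35040909901122 -3.599993235081847
bracket yaw 9.991769601838175
```

After the tool settles it should be about 0.5 mm off centre and within 0.2° square, with a 12 mm gap. I'll lower it to the board.

play_rows(increments=[[0, 0, -0.008, 0, 0, 0], [0, 0, -0.016, 0, 0, 0], [0, 0, -0.022, 0, 0, 0], [0, 0, -0.025, 0, 0, 0], [0, 0, -0.025, 0, 0, 0], [0, 0, -0.025, 0, 0, 0]])

```text
t: 13.62
position: [477.4, 81.7, 59.2]
orientation: [0.0, -0.086, 0.996, -0.0]
ft_force: [-1.3, -0.5, 6.7]
grip_width: 0.125
gripper_force: 79.4
```

play_rows(increments=[[-0.002, 0.011, 0.002, 0, 0, 0], [0.008, 0.013, 0.002, 0, 0, 0], [0.017, 0.015, 0.002, 0, 0, 0], [0.026, 0.017, 0.002, 0, 0, 0], [0.034, 0.018, 0.002, 0, 0, 0], [0.034, 0.018, 0.002, 0, 0, 0], [0.034, 0.018, 0.002, 0, 0, 0]])

```text
t: 14.2
position: [486.5, 87.1, 59.3]
orientation: [-0.001, -0.086, 0.996, -0.0]
ft_force: [-4.2, 0.3, 5.1]
grip_width: 0.126
gripper_force: 79.6
```

play_rows(increments=[[0.005, 0.001, 0, 0, 0, 0], [0.01, 0.0017, 0, 0, 0, 0], [0.013, 0.0022, 0, 0, 0, 0], [0.013, 0.0022, 0, 0, 0, 0], [0.013, 0.0022, 0, 0, 0, 0]])

```text
t: 14.62
position: [488.0, 87.3, 59.3]
orientation: [-0.003, -0.086, 0.996, -0.001]
ft_force: [-12.2, -0.5, 13.9]
grip_width: 0.124
gripper_force: 80.8
```

play_rows(increments=[[0.003, 0.0005, 0.004, 0, 0, 0], [0.006, 0.001, 0.004, 0, 0, 0], [0.006, 0.001, 0.004, 0, 0, 0], [0.006, 0.001, 0.004, 0, 0, 0]])

```text
t: 14.95
position: [490.7, 87.7, 59.9]
orientation: [-0.003, -0.086, 0.996, -0.0]
ft_force: [-6.2, -0.8, 1.8]
grip_width: 0.126
gripper_force: 78.8
```

```bash
cat > look.py <<'E'
from h import *
import sys
s=env.read_state();print(s["t"],s["position"],np.degrees(yaw(s)),s["ft_force"],s["orientation"],s["ft_torque"])
t=snap("top");c=snap("scene")
O=np.array([464.2,82.6]);a=np.radians(9.88);x=np.array([np.cos(a),np.sin(a)]);y=np.array([-x[1],x[0]])
g=lambda d,p,h:cv2.resize(d["color"][p[1]-h:p[1]+h,p[0]-h:p[0]+h],(400,400),interpolation=cv2.INTER_CUBIC)
P=np.r_[O+60*x+50*y,18]
cv2.imwrite(f"pics/{sys.argv[1]}.png",np.hstack([g(d,proj(d,P)[0].round().astype(int),30) for d in(c,t)]))
E
python3 look.py l1
```

```text
14.95 [490.67541475  87.73015492  59.85252381] 99.91032055972546 [-6.21345082 -0.81120432  1.78243682] [-2.69401014e-03 -8.63753859e-02  9.96258949e-01 -3.77439335e-04] [ 0.00950775  1.28078156 -0.06411983]
```

View pics/l1.png

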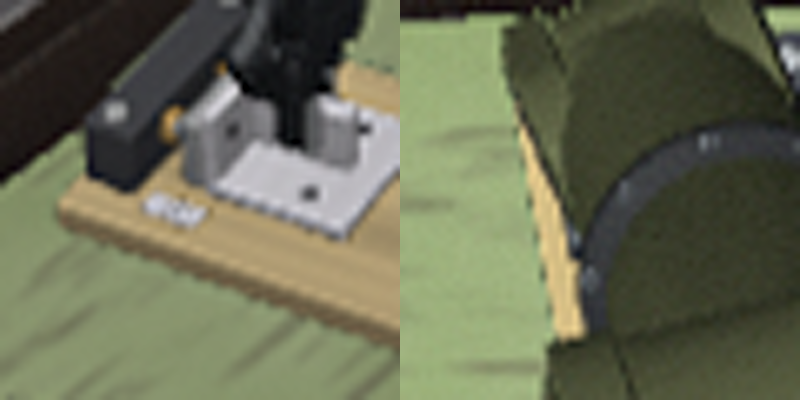

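The scene view shows the flange against the shoe, whose end is near (200,150) by the scale at (175,210). Dead reckoning gives about 2 mm of shoe travel, and the push force is 6 N. I'll continue gently.

play_rows(increments=[[0.005, 0.001, 0, 0, 0, 0], [0.01, 0.0017, 0, 0, 0, 0], [0.014, 0.0024, 0, 0, 0, 0], [0.014, 0.0024, 0, 0, 0, 0], [0.014, 0.0024, 0, 0, 0, 0], [0.014, 0.0024, 0, 0, 0, 0]])

```text
t: 15.55
position: [493.7, 88.2, 59.7]
orientation: [-0.004, -0.086, 0.996, -0.001]
ft_force: [-10.2, -0.6, 3.9]
grip_width: 0.125
gripper_force: 79.2
```

play_rows(increments=[[0.003, 0.0005, 0.001, 0, 0, 0], [0.005, 0.0009, 0.001, 0, 0, 0], [0.005, 0.0009, 0.001, 0, 0, 0], [0.005, 0.0009, 0.001, 0, 0, 0], [0.005, 0.0009, 0.001, 0, 0, 0], [0.005, 0.0009, 0.001, 0, 0, 0], [0.005, 0.0009, 0.001, 0, 0, 0], [0.005, 0.0009, 0.001, 0, 0, 0]])

```text
t: 16.22
position: [494.6, 88.4, 59.8]
orientation: [-0.004, -0.086, 0.996, -0.001]
ft_force: [-10.6, -0.6, 3.6]
grip_width: 0.123
gripper_force: 79.0
```

```bash
python3 look.py l2; python3 - <<'E'
from h import *
w=snap("wrist");s=w["state"];z=s["position"][2]-41.3+8;print(s["position"],s["joint_velocities"])
g=cv2.cvtColor(w["color"],cv2.COLOR_BGR2HSV);im=w["color"]
m=cv2.inRange(g,(8,70,60),(26,255,255));c=max(cv2.findContours(m,cv2.RETR_EXTERNAL,2)[0],key=cv2.contourArea);print("wood",cv2.boundingRect(c))
m=cv2.inRange(g,(0,0,95),(180,45,255));m[:, :180]=0;m[:,470:]=0;m[:80]=0
c=max(cv2.findContours(m,cv2.RETR_EXTERNAL,cv2.CHAIN_APPROX_NONE)[0],key=cv2.contourArea).reshape(-1,2);print("alu",c.min(0),c.max(0))
t=snap("top");q=snap("scene")
d=proj(t,[[454,346,30]])[0].astype(int)
h=lambda d,p,r:cv2.resize(d["color"][p[1]-r:p[1]+r,p[0]-r:p[0]+r],(300,300),interpolation=cv2.INTER_CUBIC)
l2=cv2.resize(cv2.imread("pics/l2.png")[:, :400],(300,300))
cv2.imwrite("pics/w7.png",np.hstack([cv2.resize(w["color"],(480,300)),l2]))
E
```

```text
16.2167 [494.55809943  88.37465419  59.76285347] 99.91686927683035 [-10.57465768  -0.59402558   3.62746877] [-4.46243466e-03 -8.64309358e-02  9.96247633e-01 -6.58559278e-04] [-0.09022446  1.98304995 -0.10516701]
[494.59889419  88.37554691  59.78581909] [-0.00076562 -0.00061171 -0.00043712 -0.00165848  0.0001343  -0.00047414
  0.0002455 ]
wood (125, 0, 395, 322)
alu [223 163] [422 352]
```

View pics/w7.png

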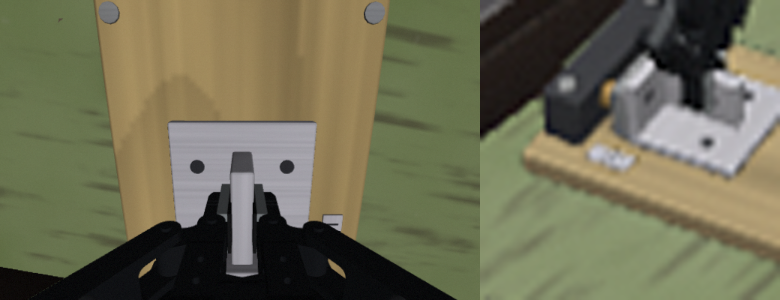

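The wrist view shows the foot's rear edge has not moved in the hand, and the scale line is just visible at (332,222). Geometry gives 5.9 mm of shoe travel and the push is 10.6 N, so the two agree. The bracket is centred to 0.2 mm and square. I'm handing in.

```bash
python3 -c "
from plant import env
print(env.sign_off())"
```

```text
the job is handed in; nothing more can be done
None
```

The job is handed in, with no verdict shown: the dog is flush, the dolly is back on the bench clear of the board, and I'm still holding the bracket square and centred on the shoe, pressed back about 6 mm at about 10.6 N.

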